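# Pack the clay rabbit family into its gift boxes

### The job

Pack the rabbit family for the customer: pick the four long-eared clay rabbits off the ware board and stand each one upright in the open wooden gift-box base of its own size, the largest rabbit in the largest box down to the smallest in the smallest. Set them down flat on the box floor without dropping or toppling them, and leave the cat and the bird where they stand on the board.

Things in the scene. Friction and masses are not known exactly. Their poses are not given: they have to be found in the camera images.
- rabbit_xl: Largest of 4 loose clay rabbits on the 12 mm thick ware board: round about z, 52 mm wide, 104 mm tall over 2 long upright ears. Body and head are both 52 mm wide, upright-sided at heights 5-30 and 47-65 mm; grip from above, any yaw, the head 60 mm above the underside, ears up between the fingers. Weighs 105-180 g. Origin: centre of underside; z up, face looks along -x.
- rabbit_l: Second-largest of 4 loose clay rabbits on the 12 mm thick ware board: round about z, 43 mm wide, 86 mm tall over 2 long upright ears. Body and head are both 43 mm wide, upright-sided at heights 4-25 and 39-54 mm; grip from above, any yaw, the head 50 mm above the underside, ears up between the fingers. Weighs 65-120 g. Origin: centre of underside; z up, face looks along -x.
- rabbit_m: Second-smallest of 4 loose clay rabbits on the 12 mm thick ware board: round about z, 36 mm wide, 72 mm tall over 2 long upright ears. Body and head are both 36 mm wide, upright-sided at heights 3-21 and 33-45 mm; grip from above, any yaw, the head 42 mm above the underside, ears up between the fingers. Weighs 40-75 g. Origin: centre of underside; z up, face looks along -x.
- rabbit_s: Smallest of 4 loose clay rabbits on the 12 mm thick ware board: round about z, 30 mm wide, 60 mm tall over 2 long upright ears. Body and head are both 30 mm wide, upright-sided at heights 3-17 and 27-38 mm; grip from above, any yaw, the head 35 mm above the underside, ears up between the fingers. Weighs 25-46 g. Origin: centre of underside; z up, face looks along -x.
- box_xl: Largest of 4 square open gift-box bases (shallow pale wood trays, white paper floor), for the largest rabbit. Fixed to the bench. 90 mm square outside, 80 mm inside, walls 5 mm; inner floor 5 mm and rim 14 mm above the bench. Origin: centre of the underside, on the bench; z up, x and y along the sides. The rabbit may face any way.
- box_l: Second-largest of 4 square open gift-box bases (shallow pale wood trays, white paper floor), for the second-largest rabbit. Fixed to the bench. 78 mm square outside, 68 mm inside, walls 5 mm; inner floor 5 mm and rim 14 mm above the bench. Origin: centre of the underside, on the bench; z up, x and y along the sides. The rabbit may face any way.
- box_m: Second-smallest of 4 square open gift-box bases (shallow pale wood trays, white paper floor), for the second-smallest rabbit. Fixed to the bench. 67 mm square outside, 57 mm inside, walls 5 mm; inner floor 5 mm and rim 14 mm above the bench. Origin: centre of the underside, on the bench; z up, x and y along the sides. The rabbit may face any way.
- box_s: Smallest of 4 square open gift-box bases (shallow pale wood trays, white paper floor), for the smallest rabbit. Fixed to the bench. 57 mm square outside, 47 mm inside, walls 5 mm; inner floor 5 mm and rim 14 mm above the bench. Origin: centre of the underside, on the bench; z up, x and y along the sides. The rabbit may face any way.
- cat: Loose terracotta cat on the same ware board, to be left alone: 44 mm wide, 74 mm tall, same rounded body as the rabbits but with two short pointed black ears and dark bars on its back. Origin: centre of the underside; z up.
- bird: Loose terracotta bird on the same ware board, to be left alone: egg-shaped, 45 mm wide, 57 mm tall, no ears, yellow beak, white wings and tail (over the wings 47 mm). Origin: centre of the underside; z up.
Mind the look-alikes: they are no part of the job. Leave any purple look-alike of the rabbit_xl alone. What is shaped like the rabbit_l but grey is not meant.

How it is judged:
By the outcome, as a careful person would: the job done as asked, in the order asked, and still so for the second after the job is handed in, with the robot touching nothing.
It also fails if it takes over 104 s, if anything falls off the work surface, if the arm or the gripper's body presses on something with over 40 N, if the wrist force passes 120 N, or if a joint passes its speed limit or range.

### The arm

A 6-joint arm with a two-finger parallel gripper is mounted at the origin on the work surface. World frame = base frame: x ahead of the robot, y to its left, z up, the work surface at z = 0. Lengths are in m, angles in rad, forces in N, time in s.
With the tool pointing down it reaches from about 0.225 to 0.725 m from the base axis. Payload 3.1 kg.
Tool frame: the origin (TCP) lies midway between the tips of the shut fingers; the grasp point (between the pads) lies robot.grip_point_offset behind it (robot.grip_point_offset is the distance from the TCP to the grasp point, in m); z points along the fingers, y is the line along which they close (so a half turn about z gives the same grasp; the last joint's range is limited). The gripper opens to 85 mm and grips with 20 to 120 N. Pads are 22 mm wide; open, the fingers measure 114 mm over their backs; the gripper's body (76 mm by 85 mm) begins 54 mm behind the grasp point. The pads swing forward as they close: fully open they stand 13 mm farther back than shut.
Start: joints at [-1.362, 0.048, 0.099, 1.622, 0, 1.443], TCP at [0.173, -0.496, 0.231] pointing down, gripper open.
Joint ranges: [-2.91, 2.91], [-0.99, 1.94], [-1.21, 1.42], [-2.12, 2.29], [-1.49, 1.47], [-3.14, 3.14]. Speed limits (rad/s): [2.79, 2.79, 3.14, 3.14, 3.14, 3.14].

### API

Orientations are given as [roll, pitch, yaw] about the fixed x, y, z axes, in that order (R = Rz(yaw) Ry(pitch) Rx(roll)).
In Python, from bench import robot gives the robot as it stands.
- The arm moves only by the shell command python3 -m handwheel 'ROWS' [FORCE]. ROWS is a JSON list of rows, 1 to 5 of them, each written [[dx, dy, dz], turn, opening]: dx, dy, dz in m, then a turn about the tool's z in rad, then the finger opening in m; each row shifts and turns the commanded pose from where the row before left it, along the tool's axes as they then stand; what a row does not reach is not made up. A row lasts 1/8 s, in which the tool goes at most 0.0625 m and 0.188 rad, less where a joint would pass 70% of its speed; a pose out of reach is approached as far as the arm can. The fingers move at their own pace and stop on an object; FORCE is the grip in N (left out, the last holds). Time passes only in rows, so rows that do not move let the fingers close. It prints the time, the measured TCP pose, the force, the opening and the grip force at its end. Input that does not fit is refused with a message, and nothing moves.
- robot.get_state(): the state, without advancing time (a new reading comes with each control period).
- robot.snapshot(name): name is "side" or "top" or "wrist"; returns (picture, depth): 400x640x3 uint8, red, green, blue; 400x640 float32, m along the optical axis (not along the pixel's ray), 0 where there is no reading.
- robot.camera_params(name): a dict with "K" (3x3 intrinsics, pixels), "dist" ([k1, k2, p1, p2, k3] as OpenCV has them; the pictures are not rectified), "R" (3x3) and "t" (3): a world point X has camera coordinates R X + t; the wrist camera has in their place "tool_from_camera" (4x4, takes a point from camera to tool coordinates, whose origin is the TCP and whose axes are the flange's). Camera axes: x right, y down, z forward; pixel columns grow to the right and rows downward; lengths in m; the calibration is good to about 2 mm. A picture is of the moment at which its call begins: read the wrist's pose just before it. camera_params takes no time and is no camera call.
- robot.finish_job(): hands the job in; it is judged then, once.
The state is a dict: "time": time; "joint_pos": joint angles; "qd": joint speeds; "tau": joint torques, N m; "eef_pos": TCP position; "tcp_rot": TCP orientation; "force": force on the tool from outside, world axes, zero at the start; "torque": the same for the moment, N m; "opening": finger opening in m; "grip_force": force on a finger pad.
Only numpy, scipy, OpenCV 4.12 (cv2) and the standard library are available. Lean on these libraries where they do the work, as an engineer would, in place of code of your own. Each camera call takes 0.05 s, during which the arm holds its last target. There are 200 camera calls.

## Working session

There is one attempt and no reset: what is moved stays moved. The work goes in short steps, Python scripts to look and compute and a shell command to move; the robot and the scene stay as the last step left them, time stands still between calls to the robot, and variables do not carry over. Pictures are saved under pics/ and viewed, at most 14 in all, crops included, and the job is handed in when it is done.

```bash
mkdir -p pics; ls
python3 - <<'E'
from bench import robot
import cv2
for n in("top","side"):
    p,d=robot.snapshot(n); cv2.imwrite(f"pics/{n}0.png",p[:,:,::-1]); 
    c=robot.camera_params(n); print(n,c)
print(robot.get_state(), robot.grip_point_offset)
E
```

```text
pics
top {'K': array([[474.36074362,   0.        , 320.30072484],
       [  0.        , 474.36074362, 191.4898712 ],
       [  0.        ,   0.        ,   1.        ]]), 'dist': array([-0.14025462,  0.        ,  0.        ,  0.        ,  0.        ]), 'R': array([[-0.02498513, -0.99942155, -0.02307192],
       [-0.99068265,  0.02784425, -0.13331387],
       [ 0.13387918,  0.01952609, -0.99080528]]), 't': array([0.06683166, 0.55722041, 1.1706639 ])}
side {'K': array([[499.93612172,   0.        , 315.66757713],
       [  0.        , 499.93612172, 205.06846969],
       [  0.        ,   0.        ,   1.        ]]), 'dist': array([-0.01313248,  0.        ,  0.        ,  0.        ,  0.        ]), 'R': array([[-0.99826662, -0.05457075, -0.02204084],
       [-0.017545  ,  0.63341153, -0.77361619],
       [ 0.05617774, -0.7718885 , -0.63327103]]), 't': array([0.57507921, 0.02154189, 1.12420745])}
{'time': 0.1, 'joint_pos': array([-1.36179161e+00,  4.86753546e-02,  9.77253610e-02,  1.62201151e+00,
       -1.64133386e-06,  1.44297788e+00]), 'qd': array([-0.00053196, -0.00095015,  0.00485935, -0.00189587,  0.00021844,
        0.00094496]), 'tau': array([ 1.43715282e-03, -3.39852512e+01,  3.20935428e+01,  1.58918422e-02,
       -8.71868201e-05,  8.67100226e-06]), 'eef_pos': array([ 0.17336742, -0.49494863,  0.23022031]), 'tcp_rot': array([-3.13944493e+00, -2.74369032e-04,  3.36822876e-01]), 'force': array([-0.87223011,  0.65045431, -0.30528098]), 'torque': array([ 0.05241591,  0.00316019, -0.02040625]), 'grip_force': 0.0, 'opening': 0.08513219496147133} 0.0187
```

View pics/top0.png

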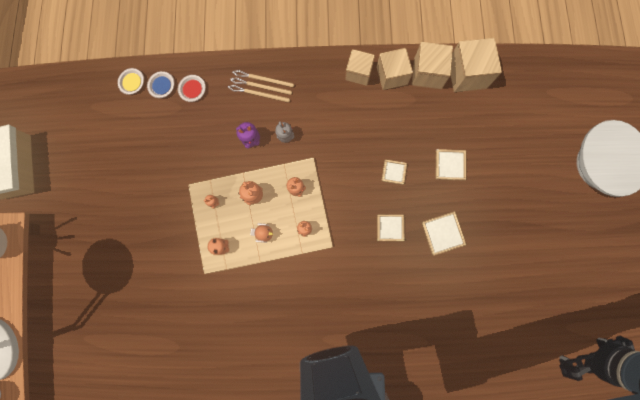

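View pics/side0.png

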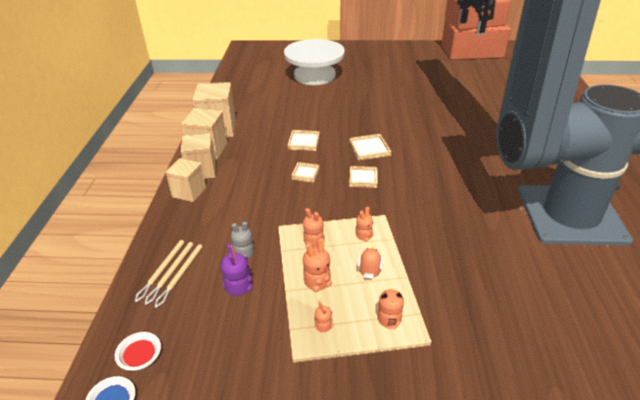

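The two views agree. Terracotta candidates in the top picture:
- **rabbit_xl:** (250,192)
- **rabbit_l:** (296,186)
- **rabbit_m:** (305,228)
- **rabbit_s:** (211,201)
- **Not rabbits to pack:** cat (217,246), bird (263,233), purple look-alike (248,134), grey look-alike (285,132)
- **Boxes:** s (395,172), l (451,165), m (391,228), xl (444,233)

Next I'll measure positions and take a close crop.

```bash
cat > h.py <<'E'
from bench import robot
import cv2, numpy as np
from scipy.optimize import least_squares
def cloud(n):
    p,d=robot.snapshot(n); c=robot.camera_params(n)
    v,u=np.mgrid[:400,:640]; uv=np.stack([u,v],-1).reshape(-1,1,2).astype(float)
    r=cv2.undistortPoints(uv,c["K"],c["dist"]).reshape(400,640,2)
    P=np.dstack([r,np.ones((400,640))])*d[...,None]
    return p,d,(P-c["t"])@c["R"]
def terra(p,d):
    h=cv2.cvtColor(p,cv2.COLOR_RGB2HSV); return ((h[...,0]<13)&(h[...,1]>125)&(h[...,2]>100)&(d>0))
E
python3 - <<'E'
from h import *
C={n:cloud(n) for n in("top","side")}
p,d,W=C["top"]
cv2.imwrite("pics/crop.png",cv2.resize(p[110:280,180:340,::-1],None,fx=3.5,fy=3.5,interpolation=2))
h=cv2.cvtColor(p,cv2.COLOR_RGB2HSV)
print("board z",W[150:290,190:330][:,:,2][(h[150:290,190:330,2]>170)&(h[150:290,190:330,1]<125)].mean())
G=dict(xl=(250,192,26,47,65),l=(296,186,21.5,39,54),m=(305,228,18,33,45),s=(211,201,15,27,38),cat=(217,246,22,0,30),bird=(263,233,22,0,40))
for k,(u,v,r,a,b) in G.items():
    c0=W[v-5:v+6,u-5:u+6].reshape(-1,3); c0=np.median(c0[c0[:,2]>.03],0)[:2]
    out=[]
    for n in C:
        p_,d_,w=C[n]; w=w[terra(p_,d_)]; w=w[(np.hypot(*(w[:,:2]-c0).T)<.045)&(w[:,2]>.015)]
        t=w[:,2].max()
        q=w[(w[:,2]>.012+a/1e3)&(w[:,2]<.012+b/1e3)][:,:2]
        f=least_squares(lambda c:np.hypot(*(q-c).T)-r/1e3,c0,loss="soft_l1",f_scale=.002).x
        out.append((n,len(q),f.round(4),t.round(3), ((q.min(0)+q.max(0))/2).round(4),(np.ptp(q,axis=0)*1e3).round(1)))
    print(k,c0.round(3),*out,sep="\n   ")
B=dict(s=(395,172),l=(451,165),m=(391,228),xl=(444,233))
for n in("top",):
  for k,(u,v) in B.items():
    m=((h[...,1]<50)&(h[...,2]>170)).astype(np.uint8); lab=cv2.connectedComponentsWithStats(m)[1]
    w=W[lab==lab[v,u]]; rc=cv2.minAreaRect((w[:,:2]*1e3).astype(np.float32)); print(k,rc,w[:,2].mean().round(4))
E
```

```text
board z 0.018736287266073664
xl
   [0.554 0.221]
   ('top', 23, array([0.5604, 0.2287]), np.float64(0.12), array([0.5507, 0.2274]), array([31.9, 49.2]))
   ('side', 179, array([0.5615, 0.229 ]), np.float64(0.117), array([0.561 , 0.2428]), array([48.4, 30.8]))
l
   [0.569 0.111]
   ('top', 13, array([0.5739, 0.1157]), np.float64(0.101), array([0.5604, 0.1133]), array([14.8, 37.6]))
   ('side', 114, array([0.5747, 0.1158]), np.float64(0.098), array([0.5744, 0.1226]), array([38.8, 34.1]))
m
   [0.465 0.091]
   ('top', 7, array([0.4676, 0.095 ]), np.float64(0.088), array([0.466 , 0.0935]), array([30.4, 27.5]))
   ('side', 71, array([0.4684, 0.0958]), np.float64(0.085), array([0.4677, 0.1088]), array([31.3, 14.8]))
s
   [0.54  0.328]
   ('top', 10, array([0.5436, 0.3338]), np.float64(0.076), array([0.5408, 0.3218]), array([19.7,  6.5]))
   ('side', 71, array([0.545 , 0.3337]), np.float64(0.072), array([0.5439, 0.3384]), array([27.5, 22.4]))
cat
   [0.425 0.309]
   ('top', 36, array([0.4254, 0.3149]), np.float64(0.086), array([0.4248, 0.3021]), array([37.8, 20.4]))
   ('side', 251, array([0.4265, 0.3146]), np.float64(0.086), array([0.4273, 0.3262]), array([41.3, 25.1]))
bird
   [0.455 0.195]
   ('top', 21, array([0.4566, 0.2004]), np.float64(0.076), array([0.456 , 0.1968]), array([34.9, 37.2]))
   ('side', 197, array([0.4585, 0.1993]), np.float64(0.069), array([0.4593, 0.216 ]), array([37.1, 17.1]))
s ((507.9381103515625, -75.89482879638672), (54.40257263183594, 299.701416015625), 57.05862045288086) 0.0197
l ((626.9293212890625, -293.95599365234375), (64.91484069824219, 66.97575378417969), 87.93856811523438) 0.0068
m ((449.87152099609375, -60.84510040283203), (65.28065490722656, 196.98927307128906), 12.317487716674805) 0.0094
xl ((409.3744812011719, -141.84556579589844), (77.82952880859375, 333.7735900878906), 16.32464027404785) 0.0179
```

View pics/crop.png

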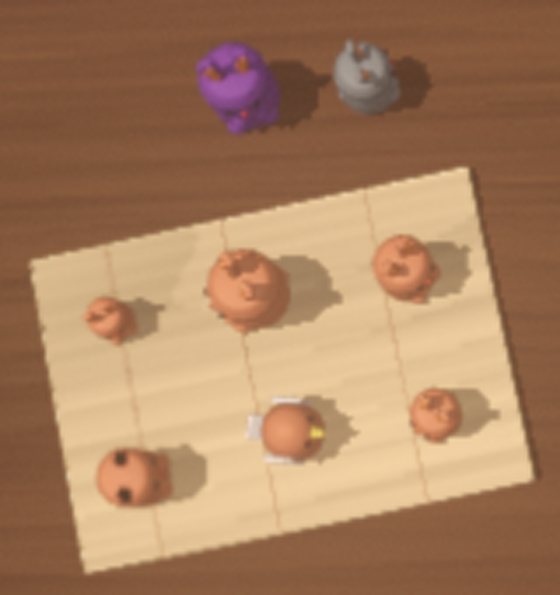

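The crop confirms the choice. Long-eared terracotta: xl crop (248,290), l (405,268), m (437,414), s (110,319). The cat (133,477) has black ears and the bird (290,432) a beak. I'll get the boxes by casting rays onto z = 5 mm.

```bash
python3 - <<'E'
from h import *
for n in("top","side"):
    p,d=robot.snapshot(n); c=robot.camera_params(n); h=cv2.cvtColor(p,cv2.COLOR_RGB2HSV)
    m=((h[...,1]<60)&(h[...,2]>150)).astype(np.uint8)
    for ct in cv2.findContours(m,0,1)[0]:
        if not 100<cv2.contourArea(ct)<1500: continue
        r=cv2.undistortPoints(ct.astype(float),c["K"],c["dist"]).reshape(-1,2)
        D=np.c_[r,np.ones(len(r))]@c["R"]; o=-c["R"].T@c["t"]
        X=o+D*((.005-o[2])/D[:,2])[:,None]
        rc=cv2.minAreaRect((X[:,:2]*1e3).astype(np.float32))
        if -350<rc[0][1]<0: print(n,np.round(rc[0],1),np.round(rc[1],1),round(rc[2],1),ct.mean((0,1)).round())
E
python3 -m handwheel '[[[0,0,0],-0.18,0.085],[[0,0,0],-0.18,0.085],[[0,0,0],-0.18,0.085],[[0,0,0],-0.18,0.085],[[0,0,0],-0.18,0.085]]' 30
python3 -m handwheel '[[[0,0,0],-0.18,0.085],[[0,0,0],-0.15,0.085],[[0,0,0],0,0.085]]'
```

```text
top [ 464.  -127.1] [55.2 54.5] 88.3 [390. 227.]
top [ 445.7 -265. ] [80.4 77.9] 15.6 [444. 233.]
top [ 610.8 -142.7] [46.  45.4] 78.8 [394. 171.]
top [ 626.5 -295.8] [64.6 67.3] 86.4 [451. 164.]
side [ 466.3 -131.1] [50.5 57.9] 88.0 [363. 176.]
side [ 610.7 -146.4] [41.8 46. ] 78.4 [305. 171.]
side [-143.2 -166.9] [143.5  55.1] 10.6 [600. 172.]
side [ 445.5 -269. ] [78.1 73.8] 15.6 [369. 146.]
side [ 625.8 -299.9] [59.6 68.4] 85.3 [304. 139.]
time: 0.92
eef_pos: [0.1735, -0.4954, 0.2312]
tcp_rot: [-3.141, -0.0, 1.243]
force: [-0.8, 1.0, 0.1]
opening: 0.0849
grip_force: 0.0
time: 1.3
eef_pos: [0.1735, -0.4954, 0.2312]
tcp_rot: [-3.142, -0.0, 1.565]
force: [-0.9, 0.6, 0.8]
opening: 0.085
grip_force: 0.0
```

```bash
python3 -m handwheel '[[[0.05,0.027,0],0,0.085],[[0.05,0.027,0],0,0.085],[[0.05,0.027,0],0,0.085],[[0.05,0.027,0],0,0.085],[[0.05,0.027,0],0,0.085]]' >/dev/null
python3 -m handwheel '[[[0.05,0.027,0],0,0.085],[[0.05,0.027,0],0,0.085],[[0.05,0.027,0],0,0.085],[[0.05,0.027,0],0,0.085],[[0.05,0.027,0],0,0.085]]' >/dev/null
python3 -m handwheel '[[[0.05,0.027,0],0,0.085],[[0.05,0.027,0],0,0.085],[[0.05,0.027,0],0,0.085],[[0,0,0],0,0.085]]'
```

```text
time: 3.05
eef_pos: [0.5277, 0.1562, 0.2294]
tcp_rot: [-3.139, -0.0, 1.569]
force: [0.2, -0.7, -0.8]
opening: 0.0851
grip_force: 0.0
```

```bash
python3 -m handwheel '[[[0.0365,0.0165,0],0,0.085],[[0.0365,0.0165,0],0,0.085],[[0,0,0.05],0,0.085],[[0,0,0],0,0.085]]' 
python3 -m handwheel '[[[0,0,0.05],0,0.085],[[0,0,0.05],0,0.085],[[0,0,0.028],0,0.085],[[0,0,0],0,0.085]]'
python3 - <<'E'
from h import *
p,d=robot.snapshot("side"); cv2.imwrite("pics/g1.png",cv2.resize(p[180:360,220:460,::-1],None,fx=3,fy=3))
E
```

```text
time: 3.55
eef_pos: [0.5553, 0.224, 0.1742]
tcp_rot: [-3.127, 0.005, 1.565]
force: [-0.7, -0.3, 0.4]
opening: 0.085
grip_force: 0.0
time: 4.05
eef_pos: [0.5594, 0.2246, 0.0529]
tcp_rot: [-3.139, 0.001, 1.565]
force: [0.0, -0.6, 0.9]
opening: 0.0847
grip_force: 0.0
```

View pics/g1.png

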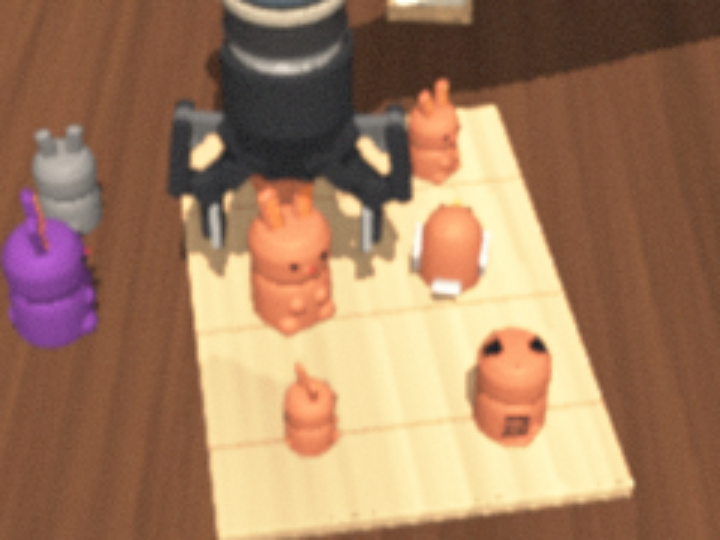

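The fingers (crop 215,230 and 370,230) straddle rabbit_xl at (290,240) with nothing else between them. I'll nudge the pose, close and lift.

```bash
python3 -m handwheel '[[[0.004,0.001,0.002],0,0.085],[[0,0,0],0,0.085],[[0,0,0],0,0.04],[[0,0,0],0,0.04],[[0,0,0],0,0.04]]' 45
python3 -m handwheel '[[[0,0,0],0,0.04],[[0,0,0],0,0.04],[[0,0,0],0,0.04],[[0,0,0],0,0.04]]' 
python3 -m handwheel '[[[0,0,-0.02],0,0.04],[[0,0,-0.04],0,0.04],[[0,0,-0.04],0,0.04],[[0,0,-0.04],0,0.04],[[0,0,0],0,0.04]]'
```

```text
time: 4.72
eef_pos: [0.5616, 0.2301, 0.0521]
tcp_rot: [3.141, -0.0, 1.567]
force: [-1.0, -0.2, 3.0]
opening: 0.0496
grip_force: 47.2
time: 5.22
eef_pos: [0.5617, 0.2301, 0.0521]
tcp_rot: [3.141, -0.0, 1.567]
force: [-2.1, 0.4, 5.0]
opening: 0.0497
grip_force: 47.4
time: 5.85
eef_pos: [0.5635, 0.2304, 0.1947]
tcp_rot: [3.135, -0.002, 1.567]
force: [-0.3, 0.2, -2.3]
opening: 0.05
grip_force: 47.4
```

```bash
python3 -m handwheel '[[[-0.025,-0.006,0],0,0.04],[[-0.05,-0.012,0],0,0.04],[[-0.05,-0.012,0],0,0.04],[[-0.05,-0.012,0],0,0.04],[[-0.05,-0.012,0],0,0.04]]' >/dev/null
python3 -m handwheel '[[[-0.05,-0.012,0],0,0.04],[[-0.05,-0.012,0],0,0.04],[[-0.05,-0.012,0],0,0.04],[[-0.05,-0.012,0],0,0.04],[[-0.05,-0.012,0],0,0.04]]' >/dev/null
python3 -m handwheel '[[[-0.02,-0.004,0],0,0.04],[[0,0,0],0,0.04],[[0,0,0],0,0.04]]'
```

```text
time: 7.48
eef_pos: [0.4413, -0.2632, 0.1902]
tcp_rot: [-3.14, -0.002, 1.568]
force: [0.5, -0.4, -1.6]
opening: 0.05
grip_force: 47.3
```

```bash
python3 -m handwheel '[[[-0.001,0.004,0.04],0,0.04],[[0,0,0.05],0,0.04],[[0,0,0.035],0,0.04],[[0,0,0.01],0,0.04],[[0,0,0],0,0.04]]'
python3 - <<'E'
from h import *
p,d,W=cloud("side"); cv2.imwrite("pics/p1.png",cv2.resize(p[60:200,290:430,::-1],None,fx=4,fy=4))
w=W[terra(p,d)]; w=w[(np.hypot(w[:,0]-.446,w[:,1]+.265)<.06)]; print(w[:,2].min(),w[:,2].max(),len(w))
E
```

```text
time: 8.1
eef_pos: [0.4456, -0.2646, 0.0563]
tcp_rot: [-3.141, -0.001, 1.568]
force: [-0.2, -0.7, -1.2]
opening: 0.0502
grip_force: 47.4
-0.004797741263323692 0.34579259091580195 739
```

View pics/p1.png

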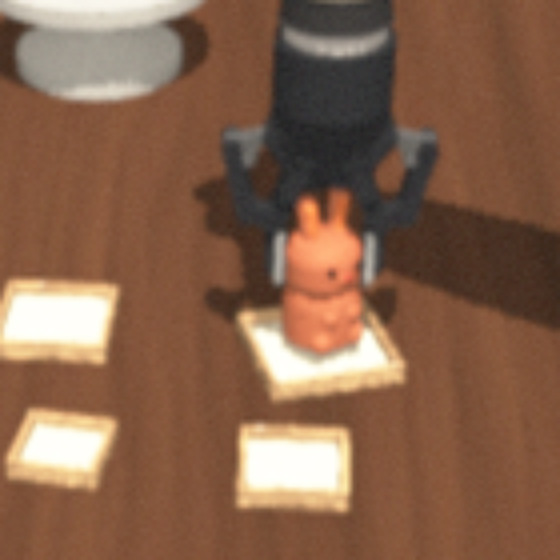

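Rabbit_xl hangs upright at (322,290), just above box_xl (322,345). I'll lower it in small steps, watching the force.

```bash
python3 -m handwheel '[[[0,0,0.005],0,0.04],[[0,0,0.003],0,0.04],[[0,0,0],0,0.04],[[0,0,0],0,0.04]]'
python3 -m handwheel '[[[0,0,0.0015],0,0.04],[[0,0,0.0],0,0.04],[[0,0,0],0,0.04]]'
```

```text
time: 8.65
eef_pos: [0.4455, -0.2658, 0.0485]
tcp_rot: [3.141, 0.0, 1.567]
force: [-0.4, -0.3, -2.5]
opening: 0.0501
grip_force: 47.4
time: 9.02
eef_pos: [0.4453, -0.2656, 0.0467]
tcp_rot: [-3.141, -0.0, 1.567]
force: [-0.3, 1.0, -2.0]
opening: 0.0497
grip_force: 47.4
```

```bash
python3 -m handwheel '[[[0,0,0.0015],0,0.04],[[0,0,0.0],0,0.04],[[0,0,0],0,0.04]]'
```

```text
time: 9.4
eef_pos: [0.4454, -0.2655, 0.0453]
tcp_rot: [-3.141, -0.0, 1.567]
force: [0.1, -0.1, -1.7]
opening: 0.05
grip_force: 47.4
```

```bash
python3 -m handwheel '[[[0,0,0.001],0,0.04],[[0,0,0.0],0,0.04],[[0,0,0],0,0.04]]'
```

```text
time: 9.78
eef_pos: [0.4454, -0.2658, 0.0451]
tcp_rot: [3.141, 0.001, 1.567]
force: [-2.0, 0.4, 5.4]
opening: 0.0499
grip_force: 48.0
```

In contact (+5.4 N). Release and lift.

```bash
python3 -m handwheel '[[[0,0,0],0,0.056],[[0,0,0],0,0.065],[[0,0,0],0,0.085],[[0,0,0],0,0.085],[[0,0,0],0,0.085]]'
python3 -m handwheel '[[[0,0,-0.03],0,0.085],[[0,0,-0.05],0,0.085],[[0,0,-0.05],0,0.085],[[0,0,-0.03],0,0.085],[[0.0,0.0,0],0,0.085]]'
python3 - <<'E'
from h import *
p,d,W=cloud("side"); cv2.imwrite("pics/p2.png",cv2.resize(p[60:200,290:430,::-1],None,fx=3,fy=3))
E
python3 -m handwheel '[[[0.055,0.019,0],0,0.085],[[0.055,0.019,0],0,0.085],[[0.055,0.019,0],0,0.085],[[0.055,0.019,0],0,0.085],[[0.055,0.019,0],0,0.085]]'>/dev/null
python3 -m handwheel '[[[0.055,0.019,0],0,0.085],[[0.05,0.014,0],0,0.085],[[0,0,0],0,0.085],[[0.0,0,0],0,0.085]]'
```

```text
time: 10.4
eef_pos: [0.4454, -0.2656, 0.0442]
tcp_rot: [-3.142, -0.0, 1.567]
force: [-0.8, -0.7, -0.6]
opening: 0.0853
grip_force: 0.0
time: 11.02
eef_pos: [0.4471, -0.2669, 0.2079]
tcp_rot: [3.136, 0.004, 1.567]
force: [0.7, 0.4, 0.2]
opening: 0.0851
grip_force: 0.0
time: 12.2
eef_pos: [0.5739, 0.1137, 0.2022]
tcp_rot: [-3.138, 0.001, 1.567]
force: [0.1, -0.9, -0.3]
opening: 0.0846
grip_force: 0.0
```

View pics/p2.png

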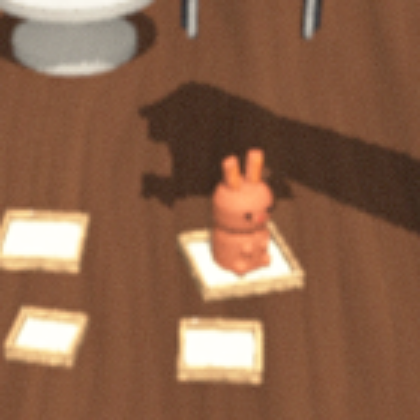

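Rabbit_xl stands upright in its box at (240,235). Next is rabbit_l.

```bash
python3 -m handwheel '[[[0.002,0,0.05],0,0.085],[[0,0,0.05],0,0.085],[[0,0,0.05],0,0.085],[[0,0,0.011],0,0.085],[[0,0,0],0,0.085]]'
python3 -m handwheel '[[[0,0,0],0,0.085],[[0,0,0],0,0.085]]'
```

```text
time: 12.82
eef_pos: [0.5744, 0.1148, 0.0432]
tcp_rot: [-3.14, 0.0, 1.565]
force: [-0.0, -0.7, 0.8]
opening: 0.0853
grip_force: 0.0
time: 13.08
eef_pos: [0.5771, 0.1159, 0.0462]
tcp_rot: [3.137, -0.0, 1.567]
force: [0.4, 0.2, 0.4]
opening: 0.0852
grip_force: 0.0
```

```bash
python3 -m handwheel '[[[0,-0.002,0.005],0,0.085],[[0,0,0],0,0.085],[[0,0,0],0,0.085]]' 
python3 -m handwheel '[[[0,0,0],0,0.03],[[0,0,0],0,0.03],[[0,0,0],0,0.03],[[0,0,0],0,0.03],[[0,0,0],0,0.03]]' 40
python3 -m handwheel '[[[0,0,-0.02],0,0.03],[[0,0,-0.04],0,0.03],[[0,0,-0.05],0,0.03],[[0,0,-0.04],0,0.03],[[0,0,0],0,0.03]]'
```

```text
time: 13.45
eef_pos: [0.5727, 0.116, 0.0382]
tcp_rot: [-3.141, 0.0, 1.567]
force: [-0.5, 0.4, -0.3]
opening: 0.0844
grip_force: 0.0
time: 14.08
eef_pos: [0.5733, 0.1159, 0.0386]
tcp_rot: [3.141, -0.0, 1.567]
force: [0.7, 0.3, 1.8]
opening: 0.0412
grip_force: 40.5
time: 14.7
eef_pos: [0.5753, 0.1161, 0.1929]
tcp_rot: [3.133, -0.001, 1.567]
force: [0.4, -0.4, -0.9]
opening: 0.0412
grip_force: 40.6
```

```bash
python3 -m handwheel '[[[-0.025,0.003,0],0,0.03],[[-0.05,0.006,0],0,0.03],[[-0.05,0.006,0],0,0.03],[[-0.05,0.006,0],0,0.03],[[-0.05,0.006,0],0,0.03]]' >/dev/null
python3 -m handwheel '[[[-0.05,0.006,0],0,0.03],[[-0.05,0.006,0],0,0.03],[[-0.05,0.006,0],0,0.03],[[-0.037,0.006,0],0,0.03]]' >/dev/null
python3 -m handwheel '[[[0,0,0],0,0.03],[[0,0,0],0,0.03],[[0,0,0],0,0.03]]'
```

```text
time: 16.2
eef_pos: [0.6222, -0.2948, 0.1879]
tcp_rot: [-3.141, -0.001, 1.568]
force: [0.4, -0.6, -0.6]
opening: 0.0413
grip_force: 40.7
```

```bash
python3 -m handwheel '[[[-0.001,0.004,0.04],0,0.03],[[0,0,0.05],0,0.03],[[0,0,0.04],0,0.03],[[0,0,0.01],0,0.03],[[0,0,0],0,0.03]]' >/dev/null
python3 -m handwheel '[[[0,0,0],0,0.03],[[0,0,0],0,0.03],[[0,0,0],0,0.03]]'
```

```text
time: 17.2
eef_pos: [0.6271, -0.2979, 0.05]
tcp_rot: [3.139, 0.001, 1.567]
force: [0.5, 0.0, -0.7]
opening: 0.0413
grip_force: 40.7
```

```bash
python3 -m handwheel '[[[0.001,0,0.008],0,0.03],[[0,0,0.006],0,0.03],[[0,0,0],0,0.03],[[0,0,0],0,0.03],[[0,0,0],0,0.03]]'
python3 -m handwheel '[[[0,0,0.002],0,0.03],[[0,0,0],0,0.03],[[0,0,0],0,0.03]]'
```

```text
time: 17.82
eef_pos: [0.6265, -0.2964, 0.0346]
tcp_rot: [3.141, 0.0, 1.567]
force: [-0.3, 1.0, -0.5]
opening: 0.0413
grip_force: 40.7
time: 18.2
eef_pos: [0.6263, -0.2963, 0.0323]
tcp_rot: [-3.142, 0.0, 1.567]
force: [0.1, -1.0, -0.4]
opening: 0.0411
grip_force: 40.7
```

```bash
python3 -m handwheel '[[[0,0,0.001],0,0.03],[[0,0,0],0,0.03],[[0,0,0],0,0.03]]'
python3 -m handwheel '[[[0,0,0.0005],0,0.03],[[0,0,0],0,0.03],[[0,0,0],0,0.03]]'
```

```text
time: 18.58
eef_pos: [0.6264, -0.2964, 0.0316]
tcp_rot: [3.141, 0.0, 1.567]
force: [0.4, -0.9, -0.1]
opening: 0.0412
grip_force: 40.8
time: 18.95
eef_pos: [0.6265, -0.2965, 0.0315]
tcp_rot: [3.141, 0.001, 1.567]
force: [-1.6, 0.7, 3.6]
opening: 0.0411
grip_force: 41.1
```

```bash
python3 -m handwheel '[[[0,0,0],0,0.047],[[0,0,0],0,0.056],[[0,0,0],0,0.085],[[0,0,0],0,0.085],[[0,0,0],0,0.085]]'
python3 -m handwheel '[[[0,0,-0.03],0,0.085],[[0,0,-0.05],0,0.085],[[0,0,-0.05],0,0.085],[[0,0,-0.04],0,0.085],[[0.0,0.0,0],0,0.085]]'
python3 - <<'E'
from h import *
p,d,W=cloud("side"); cv2.imwrite("pics/p3.png",cv2.resize(p[60:200,270:410,::-1],None,fx=3,fy=3))
E
python3 -m handwheel '[[[0.049,-0.02,0],0,0.085],[[0.049,-0.02,0],0,0.085],[[0.049,-0.02,0],0,0.085],[[0.049,-0.02,0],0,0.085],[[0.049,-0.02,0],0,0.085]]'>/dev/null
python3 -m handwheel '[[[0.049,-0.02,0],0,0.085],[[0.049,-0.02,0],0,0.085],[[0.049,-0.02,0],0,0.085],[[0,0,0],0,0.085],[[0.0,0,0],0,0.085]]'
```

```text
time: 19.58
eef_pos: [0.6263, -0.2963, 0.0307]
tcp_rot: [-3.142, -0.0, 1.567]
force: [0.4, -0.4, -0.9]
opening: 0.0849
grip_force: 0.0
time: 20.2
eef_pos: [0.6285, -0.2976, 0.207]
tcp_rot: [3.133, 0.005, 1.567]
force: [0.5, 0.1, 1.1]
opening: 0.0851
grip_force: 0.0
time: 21.5
eef_pos: [0.4673, 0.0962, 0.1994]
tcp_rot: [-3.14, 0.001, 1.568]
force: [-0.8, -0.5, -0.4]
opening: 0.0854
grip_force: 0.0
```

View pics/p3.png

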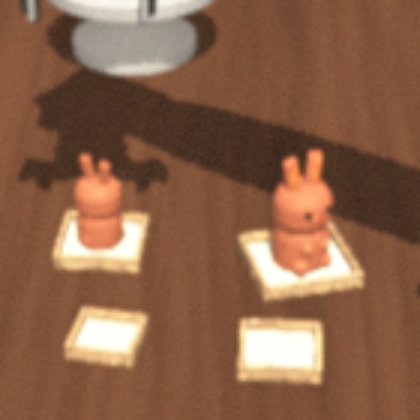

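Rabbit_l (98,215) and rabbit_xl (302,225) both stand in their boxes. Next is rabbit_m.

```bash
python3 -m handwheel '[[[0,0,0.05],0,0.085],[[0,0,0.05],0,0.085],[[0,0,0.05],0,0.085],[[0,0,0.014],0,0.085],[[0,0,0],0,0.085]]'>/dev/null
python3 -m handwheel '[[[0,0,0],0,0.085],[[0,0,0],0,0.085],[[0,0,0],0,0.085]]'
```

```text
time: 22.5
eef_pos: [0.4691, 0.0965, 0.0384]
tcp_rot: [3.139, -0.0, 1.567]
force: [-0.3, 0.2, 1.0]
opening: 0.0845
grip_force: 0.0
```

```bash
python3 -m handwheel '[[[-0.001,0,0.004],0,0.085],[[0,0,0],0,0.085],[[0,0,0],0,0.085]]' 
python3 -m handwheel '[[[0,0,0],0,0.025],[[0,0,0],0,0.025],[[0,0,0],0,0.025],[[0,0,0],0,0.025],[[0,0,0],0,0.025]]' 35
python3 -m handwheel '[[[0,0,-0.02],0,0.025],[[0,0,-0.04],0,0.025],[[0,0,-0.05],0,0.025],[[0,0,-0.04],0,0.025],[[0,0,0],0,0.025]]'
```

```text
time: 22.88
eef_pos: [0.4676, 0.0954, 0.0326]
tcp_rot: [-3.141, -0.0, 1.567]
force: [-0.5, 0.1, -0.1]
opening: 0.0851
grip_force: 0.0
time: 23.5
eef_pos: [0.4682, 0.0953, 0.0331]
tcp_rot: [3.141, -0.0, 1.567]
force: [0.0, -0.8, 1.6]
opening: 0.0341
grip_force: 34.9
time: 24.12
eef_pos: [0.4703, 0.0955, 0.1869]
tcp_rot: [3.134, -0.0, 1.567]
force: [-0.0, 0.6, -0.7]
opening: 0.0341
grip_force: 35.0
```

```bash
python3 -m handwheel '[[[-0.025,0,0],0,0.025],[[-0.05,0,0],0,0.025],[[-0.05,0,0],0,0.025],[[-0.05,-0.002,0],0,0.025],[[-0.048,0,0],0,0.025]]' >/dev/null
python3 -m handwheel '[[[0,0,0],0,0.025],[[0,0,0],0,0.025],[[0,0,0],0,0.025]]'
python3 -m handwheel '[[[0,0,0.04],0,0.025],[[0,0,0.05],0,0.025],[[0,0,0.04],0,0.025],[[0,0,0.01],0,0.025],[[0,0,0],0,0.025]]' >/dev/null
python3 -m handwheel '[[[0,0,0],0,0.025],[[0,0,0],0,0.025],[[0,0,0],0,0.025]]'
```

```text
time: 25.12
eef_pos: [0.4647, -0.1265, 0.1821]
tcp_rot: [-3.14, -0.001, 1.568]
force: [0.7, 0.4, -0.4]
opening: 0.0344
grip_force: 35.0
time: 26.12
eef_pos: [0.4659, -0.1281, 0.0441]
tcp_rot: [3.139, 0.001, 1.567]
force: [0.1, -0.4, -1.2]
opening: 0.0342
grip_force: 35.0
```

```bash
python3 -m handwheel '[[[0,-0.001,0.008],0,0.025],[[0,0,0.006],0,0.025],[[0,0,0],0,0.025],[[0,0,0],0,0.025],[[0,0,0],0,0.025]]'
python3 -m handwheel '[[[0,0,0.001],0,0.025],[[0,0,0],0,0.025],[[0,0,0],0,0.025]]'
python3 -m handwheel '[[[0,0,0.001],0,0.025],[[0,0,0],0,0.025],[[0,0,0],0,0.025]]'
```

```text
time: 26.75
eef_pos: [0.4641, -0.1277, 0.029]
tcp_rot: [3.141, 0.0, 1.567]
force: [0.4, -0.6, 0.3]
opening: 0.0342
grip_force: 35.0
time: 27.12
eef_pos: [0.464, -0.1277, 0.0278]
tcp_rot: [3.142, -0.0, 1.567]
force: [-0.2, -0.3, -0.3]
opening: 0.0342
grip_force: 35.0
time: 27.5
eef_pos: [0.4639, -0.1276, 0.0268]
tcp_rot: [-3.142, -0.0, 1.567]
force: [0.1, -1.0, 0.0]
opening: 0.0347
grip_force: 35.0
```

```bash
python3 -m handwheel '[[[0,0,0.0008],0,0.025],[[0,0,0],0,0.025],[[0,0,0],0,0.025]]'
python3 -m handwheel '[[[0,0,0.0005],0,0.025],[[0,0,0],0,0.025],[[0,0,0],0,0.025]]'
```

```text
time: 27.88
eef_pos: [0.464, -0.1277, 0.0261]
tcp_rot: [3.141, 0.0, 1.567]
force: [0.5, 0.5, 0.9]
opening: 0.034
grip_force: 35.1
time: 28.25
eef_pos: [0.4641, -0.1277, 0.026]
tcp_rot: [3.141, 0.0, 1.567]
force: [-1.6, -0.3, 5.4]
opening: 0.0341
grip_force: 35.5
```

```bash
python3 -m handwheel '[[[0,0,0],0,0.04],[[0,0,0],0,0.05],[[0,0,0],0,0.085],[[0,0,0],0,0.085],[[0,0,0],0,0.085]]'
python3 -m handwheel '[[[0,0,-0.03],0,0.085],[[0,0,-0.05],0,0.085],[[0,0,-0.05],0,0.085],[[0,0,-0.04],0,0.085],[[0.0,0.0,0],0,0.085]]'>/dev/null
python3 -m handwheel '[[[0.051,0.009,0],0,0.085],[[0.051,0.009,0],0,0.085],[[0.051,0.009,0],0,0.085],[[0.051,0.009,0],0,0.085],[[0.051,0.009,0],0,0.085]]'>/dev/null
python3 -m handwheel '[[[0.051,0.009,0],0,0.085],[[0.051,0.009,0],0,0.085],[[0.051,0.009,0],0,0.085],[[0.051,0.009,0],0,0.085],[[0.0,0,0],0,0.085]]' >/dev/null
python3 -m handwheel '[[[0,0,0],0,0.085],[[0,0,0],0,0.085]]'
python3 - <<'E'
from h import *
p,d,W=cloud("side"); cv2.imwrite("pics/p4.png",cv2.resize(p[60:350,220:450,::-1],None,fx=2,fy=2))
E
```

```text
time: 28.88
eef_pos: [0.4639, -0.1277, 0.0254]
tcp_rot: [-3.142, -0.0, 1.567]
force: [0.2, 0.3, -0.3]
opening: 0.0849
grip_force: 0.0
time: 31.0
eef_pos: [0.5467, 0.3297, 0.1955]
tcp_rot: [-3.141, 0.001, 1.565]
force: [0.4, -0.9, -0.4]
opening: 0.0846
grip_force: 0.0
```

View pics/p4.png

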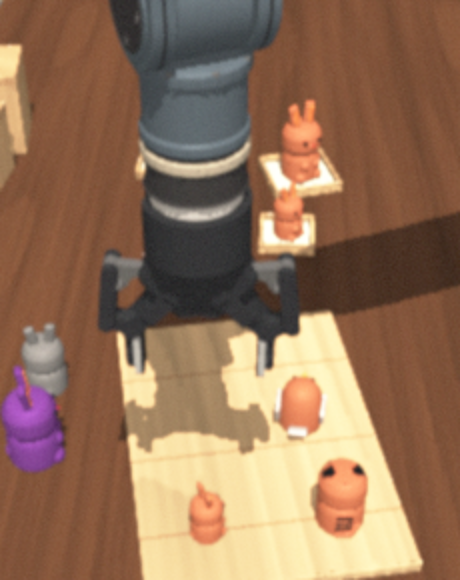

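Rabbit_m stands in its box at (290,215), and rabbit_s waits at (205,515). I'll descend on it.

```bash
python3 -m handwheel '[[[0.004,-0.002,0.05],0,0.085],[[0,0,0.05],0,0.085],[[0,0,0.05],0,0.085],[[0,0,0.014],0,0.085],[[0,0,0],0,0.085]]'>/dev/null
python3 -m handwheel '[[[0,0,0],0,0.085],[[0,0,0],0,0.085],[[0,0,0],0,0.085]]'
```

```text
time: 32.05
eef_pos: [0.5459, 0.3356, 0.0333]
tcp_rot: [3.139, -0.001, 1.567]
force: [0.6, 0.1, -0.6]
opening: 0.0853
grip_force: 0.0
```

```bash
python3 -m handwheel '[[[-0.001,-0.001,0.005],0,0.085],[[0,0,0],0,0.085],[[0,0,0],0,0.085]]' 
python3 -m handwheel '[[[0,0,0],0,0.02],[[0,0,0],0,0.02],[[0,0,0],0,0.02],[[0,0,0],0,0.02],[[0,0,0],0,0.02]]' 30
python3 -m handwheel '[[[0,0,-0.02],0,0.02],[[0,0,-0.04],0,0.02],[[0,0,-0.05],0,0.02],[[0,0,-0.04],0,0.02],[[0,0,0],0,0.02]]'
```

```text
time: 32.42
eef_pos: [0.5435, 0.3339, 0.0261]
tcp_rot: [-3.141, 0.0, 1.567]
force: [-0.6, -0.3, 0.2]
opening: 0.0848
grip_force: 0.0
time: 33.05
eef_pos: [0.544, 0.3341, 0.0267]
tcp_rot: [3.141, -0.0, 1.567]
force: [0.6, 0.4, 1.3]
opening: 0.0285
grip_force: 29.7
time: 33.67
eef_pos: [0.5466, 0.3354, 0.1839]
tcp_rot: [3.131, -0.005, 1.567]
force: [0.2, -1.0, -0.6]
opening: 0.0287
grip_force: 29.7
```

```bash
python3 -m handwheel '[[[-0.027,0.004,0],0,0.02],[[-0.05,0.007,0],0,0.02],[[-0.05,0.007,0],0,0.02],[[-0.05,0.007,0],0,0.02],[[-0.05,0.007,0],0,0.02]]' >/dev/null
python3 -m handwheel '[[[-0.05,0.007,0],0,0.02],[[-0.05,0.007,0],0,0.02],[[-0.05,0.007,0],0,0.02],[[-0.05,0.007,0],0,0.02],[[-0.05,0.007,0],0,0.02]]' >/dev/null
python3 -m handwheel '[[[0,0,0],0,0.02],[[0,0,0],0,0.02],[[0,0,0],0,0.02]]'
```

```text
time: 35.3
eef_pos: [0.6087, -0.1418, 0.1765]
tcp_rot: [-3.141, -0.001, 1.568]
force: [-0.6, -0.4, -0.6]
opening: 0.0288
grip_force: 29.7
```

```bash
python3 -m handwheel '[[[-0.001,0.001,0.04],0,0.02],[[0,0,0.05],0,0.02],[[0,0,0.04],0,0.02],[[0,0,0.008],0,0.02],[[0,0,0],0,0.02]]' >/dev/null
python3 -m handwheel '[[[0,0,0],0,0.02],[[0,0,0],0,0.02],[[0,0,0],0,0.02]]'
```

```text
time: 36.3
eef_pos: [0.6108, -0.1446, 0.04]
tcp_rot: [3.139, 0.001, 1.567]
force: [0.2, 0.4, -0.1]
opening: 0.0287
grip_force: 29.7
```

```bash
python3 -m handwheel '[[[0.0005,0.0005,0.008],0,0.02],[[0,0,0.007],0,0.02],[[0,0,0],0,0.02],[[0,0,0],0,0.02],[[0,0,0],0,0.02]]'
python3 -m handwheel '[[[0,0,0.001],0,0.02],[[0,0,0],0,0.02],[[0,0,0],0,0.02]]'
python3 - <<'E'
from h import *
p,d=robot.snapshot("side"); cv2.imwrite("pics/p5.png",cv2.resize(p[90:200,260:400,::-1],None,fx=4,fy=4))
E
```

```text
time: 36.92
eef_pos: [0.6106, -0.1438, 0.0237]
tcp_rot: [3.141, 0.0, 1.567]
force: [0.5, 0.0, -0.6]
opening: 0.0287
grip_force: 29.7
time: 37.3
eef_pos: [0.6104, -0.1438, 0.0226]
tcp_rot: [3.142, 0.0, 1.567]
force: [-0.2, 0.4, -1.1]
opening: 0.0287
grip_force: 29.7
```

View pics/p5.png

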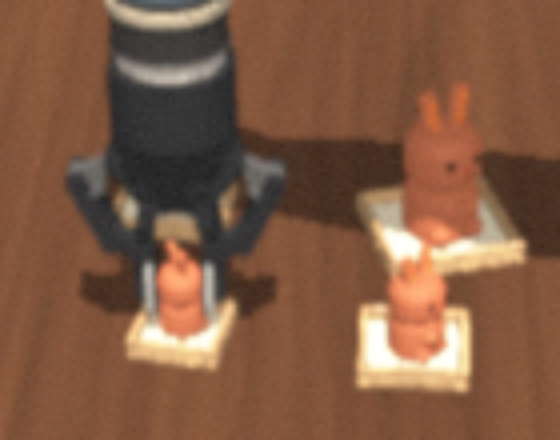

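Rabbit_s is centred over box_s at (180,310). I'll lower it to contact.

```bash
python3 -m handwheel '[[[0,0,0.002],0,0.02],[[0,0,0],0,0.02],[[0,0,0],0,0.02]]'
python3 -m handwheel '[[[0,0,0.0008],0,0.02],[[0,0,0],0,0.02],[[0,0,0],0,0.02]]'
python3 -m handwheel '[[[0,0,0.0005],0,0.02],[[0,0,0],0,0.02],[[0,0,0],0,0.02]]'
```

```text
time: 37.72
eef_pos: [0.6103, -0.1437, 0.0204]
tcp_rot: [-3.141, -0.0, 1.567]
force: [0.8, 0.3, -0.2]
opening: 0.0285
grip_force: 29.7
time: 38.1
eef_pos: [0.6104, -0.1438, 0.0197]
tcp_rot: [3.142, 0.0, 1.567]
force: [0.1, 0.0, -0.6]
opening: 0.0285
grip_force: 29.8
time: 38.48
eef_pos: [0.6104, -0.1438, 0.0197]
tcp_rot: [3.141, 0.0, 1.567]
force: [-2.5, 0.5, 3.8]
opening: 0.0288
grip_force: 30.1
```

```bash
python3 -m handwheel '[[[0,0,0],0,0.035],[[0,0,0],0,0.045],[[0,0,0],0,0.07],[[0,0,0],0,0.085],[[0,0,0],0,0.085]]'
python3 -m handwheel '[[[0,0,-0.03],0,0.085],[[0,0,-0.05],0,0.085],[[0,0,-0.05],0,0.085],[[0,0,-0.05],0,0.085],[[0,0,0],0,0.085]]'>/dev/null
python3 -m handwheel '[[[0.05,-0.03,0],0,0.085],[[0.05,-0.03,0],0,0.085],[[0.05,-0.03,0],0,0.085],[[0,0,0],0,0.085],[[0,0,0],0,0.085]]'
python3 - <<'E'
from h import *
for n in("top","side"):
    p,d=robot.snapshot(n); cv2.imwrite(f"pics/end_{n}.png",p[:,:,::-1])
E
```

```text
time: 39.1
eef_pos: [0.6104, -0.1437, 0.0191]
tcp_rot: [-3.142, -0.0, 1.567]
force: [-0.7, 0.1, 1.0]
opening: 0.0847
grip_force: 0.0
time: 40.35
eef_pos: [0.521, 0.0065, 0.1985]
tcp_rot: [-3.141, 0.001, 1.567]
force: [1.2, -0.2, 0.3]
opening: 0.0852
grip_force: 0.0
```

View pics/end_top.png

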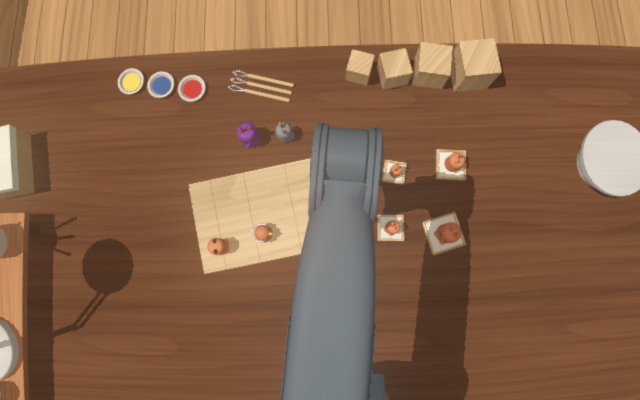

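View pics/end_side.png

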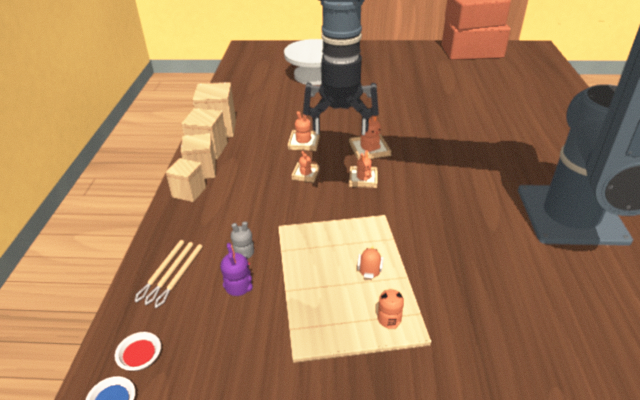

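All four rabbits stand in their own boxes in the top picture: xl (447,233), l (455,162), m (392,228), s (396,171). The cat (217,246) and bird (263,233) haven't moved, and the arm is clear.

```bash
python3 -c "
from bench import robot
print(robot.finish_job())"
```

```text
the job is handed in; nothing more can be done
None
```

The job is handed in: all four rabbits stand upright in their matching boxes, placed largest to smallest in about 40 s, with the cat, the bird and the look-alikes left untouched.

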